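Swap the tea caddy for the long spatula in the half-open drawer

TASK

Swap the tea caddy for the long bamboo spatula: first set the black caddy gently down, upright, in the open drawer beside the spatula and let go of it. Then take the spatula, too long for the opening, by the handle, tilt the handle end up over the drawer front and draw it out diagonally from under the top board. Finish while holding it still in the gripper with all of it at least 5 cm above the drawer unit's top, the drawer left open with the caddy standing in it, and the cups and the whisk on its holder left alone.

Things in the scene. Friction and masses are not known exactly. Their poses are not given: they have to be found in the camera images.
- cabinet: Low fixed wooden drawer unit, 360 deep (x), 286 wide (y), 102 mm high. Origin: on the work surface under the middle of the front edge of its top board. x points level into the unit (the board covers x = 0 to 360 mm); the drawer comes out to -x; z up. The 14 mm top board's underside is 88 mm, its top 102 mm above the work surface (66 and 80 mm above the drawer's floor)
- drawer (a joint): The drawer's slide, m: 0 = out to its stop (as far as it opens), positive = pushed in; it starts within 6 mm of the stop; about 5 N of friction holds it. It must not be pushed in by more than 40 mm
- drawer_floor (a point): On the drawer's flat floor, 22 mm above the work surface, mid-width, 85 mm from the drawer front's inside and about 85 mm in front of the top board's edge. Axes as the cabinet's. Inside: y -120 to 120, x -85 to 255 mm (x above 85 is under the top board), no dividers. Sides stand 38 mm, the 12 mm thick drawer front 52 mm above the floor; a 14 mm long knob is outside on the front
- caddy_mid (a point): Centre of the closed black tea caddy, a plain upright round box of smooth plastic, 54 mm in diameter and 65 mm high, about 0.12 kg; the centre is 32.5 mm above its underside; own z is its upward axis. It stands on the work surface outside the drawer, in one of three places, the cups in the two others
- caddy: The same caddy, origin at the centre of its underside
- spatula: Dark smoked-bamboo spatula, 280 mm long, about 0.08 kg, flat in the drawer, blade under the top board, about 150 mm of handle showing. Origin: middle of its length, on its underside, near the balance point; x points to the blade tip, z up. Handle: bar 18 wide, 20 mm thick, x = -140 to 65 mm; blade 46 wide, 7 mm thick, 63 to 140 mm; undersides flush
- spatula_grip (a point): A good place to hold the spatula: on the handle's centre line, 70 mm from the handle's free end, half-way up (10 mm above the underside). About 80 mm in front of the top board's edge. Axes as the spatula's
- spatula_butt (a point): Centre of the handle's free end, x = -140 mm, 10 mm above the underside; it starts 10 to 25 mm behind the inside of the drawer front
- spatula_tip (a point): Centre of the blade's end, x = 140 mm, 3.5 mm above the underside; it starts about 130 mm in under the top board
- cup_a_mid (a point): Centre of one white ceramic cup, 64 mm across and 55 mm high, on the work surface; to be left alone
- cup_b_mid (a point): Centre of the other white cup, the same; to be left alone
- whisk_mid (a point): Middle of a bamboo whisk standing on a white porcelain holder, together 60 mm across and 124 mm high (point 60 mm up); to be left alone
Mind the look-alikes: they are no part of the job. Of the things that look like the caddy, take the one that is nearest to the robot's base at the start.

How it is judged:
On the way, in this order (a step that is already met when the one before it is completed fails the run):
1. the caddy stands upright on the drawer's floor, released, while the spatula still lies in the drawer (x of caddy_mid in the frame of drawer_floor between -0.085 and 0.255 m and y of caddy_mid in the frame of drawer_floor between -0.12 and 0.12 m and z of caddy_mid in the frame of drawer_floor between 0.022 and 0.04 m and angle between caddy_mid's own z axis and vertical below 0.2 rad and contact force between caddy and the fingers below 0.1 N and height (world z) of each of spatula_butt, spatula_tip below 0.06 m and x of spatula_tip in the frame of cabinet above 0.05 m), for 0.2 s.
2. the gripped spatula is diagonal in the opening: handle end above the drawer front, blade end still under the top board (contact force between spatula and the fingers above 1 N and height (world z) of spatula_butt above 0.08 m and x of spatula_tip in the frame of cabinet above 0.01 m and height (world z) of spatula_tip below 0.088 m), for 0.05 s.
At the end, for the whole second after the job is handed in: Spatula gripped, still (under 0.05 m/s), both end points over 45 mm above the unit's top, not touching the unit; caddy released on the drawer floor within its walls, tilted under 0.2 rad; drawer no more than 46 mm in from its stop (x of caddy_mid in the frame of drawer_floor between -0.085 and 0.255 m and y of caddy_mid in the frame of drawer_floor between -0.12 and 0.12 m and z of caddy_mid in the frame of drawer_floor between 0.022 and 0.04 m and angle between caddy_mid's own z axis and vertical below 0.2 rad and contact force between caddy and the fingers below 0.1 N and contact force between spatula and the fingers above 1 N and height (world z) of each of spatula_tip, spatula_butt above 0.147 m and linear speed of spatula below 0.05 m/s and angular speed of spatula below 0.3 rad/s and linear speed of caddy below 0.03 m/s and contact force between spatula and cabinet below 0.05 N and value of joint drawer below 0.046 m); the arm keeps its last pose, push and grip.
It fails at once if the caddy falls freely (dropped or thrown rather than set down) (linear speed of caddy above 0.6 m/s and contact force between caddy and the arm below 0.05 N and contact force between caddy and the fingers below 0.05 N).
It fails at once if the caddy is tipped over (angle between caddy_mid's own z axis and vertical above 1 rad).
It fails at once if the drawer is pushed in by more than 40 mm (value of joint drawer above 0.046 m).
It fails at once if a cup or the whisk on its holder is pushed more than 30 mm or tipped (distance of any of cup_a_mid, cup_b_mid, whisk_mid from where it was at the start of the episode above 0.03 m or angle between any of cup_a_mid, cup_b_mid, whisk_mid's own z axis and vertical above 0.35 rad).
It also fails if it takes over 51 s, if anything falls off the work surface, if the arm or the gripper's body presses on something with over 40 N, if the wrist force passes 120 N, or if a joint passes its speed limit or range.

ROBOT

A 7-joint arm with a two-finger parallel gripper is mounted at the origin on the work surface. World frame = base frame: x ahead of the robot, y to its left, z up, the work surface at z = 0. Lengths are in m, angles in rad, forces in N, time in s.
With the tool pointing down it reaches from about 0.4 to 0.85 m from the base axis. Payload 10.4 kg.
Tool frame: the origin (TCP) lies between the finger pads; the fingertips stand r.nose_length ahead of it and the grasp point (between the pads) lies 6 mm ahead of it (r.nose_length is the distance from the TCP to the fingertips, in m); z points along the fingers, x is the direction in which the jaws open and shut, and the axes are right-handed (so a half turn about z gives the same grasp; the last joint's range is limited). The gripper opens to 87 mm and grips with 3 to 60 N. Pads are 19 mm wide; open, the fingers measure 117 mm over their backs; the gripper's body (75 mm by 190 mm) begins 51 mm behind the grasp point.
Start: joints at [1.292, 0.332, -0.065, 1.46, 0.022, 1.35, -0.088], TCP at [0.158, -0.605, 0.227] pointing down, gripper open.
Joint ranges: [-2.6, 2.6], [-0.5, 2.12], [-1.47, 1.34], [0.16, 2.42], [-1.27, 4.41], [0.06, 2.06], [-2.6, 2.6]. Speed limits (rad/s): [2.22, 2.22, 2.79, 2.79, 3.14, 3.14, 3.14].

INTERFACE

Orientations are given as a unit quaternion [x, y, z, w].
In Python, from bench import r gives the robot as it stands. The module is installed in compiled form; this text tells all that it offers.
- The arm moves only by the shell command python3 -m creep 'ROWS' [OPENING] [FORCE]. ROWS is JSON, a list of rows, each an object of numbers: "x", "y", "z": the shift along the world's x, y, z in m; "spin": the turn about the world's z in degrees. In form: [{"x": .., "y": .., "z": .., "spin": ..}, ...]. A call has 1 to 12 rows; each row is the pose to reach, as a shift and turn from the pose commanded when the call began; what a row does not reach only later rows make up. A row lasts 1/8 s, in which the tool goes at most 62.5 mm and 10.7 degrees, less where a joint would pass 70% of its speed; a pose out of reach is approached as far as the arm can. A call with a gripper value outside its range is refused whole. OPENING is the finger opening in m, from 0 to 0.087, set as the call begins (- or left out, the last holds). The fingers move at their own pace and stop on an object; FORCE is the grip in N (left out, the last holds). Time passes only in rows, so rows that repeat a pose let the fingers close. It gives the time, the measured TCP pose, the force and the opening at its end, in the units of the state.
- r.read_state(): the state, without advancing time (a new reading comes with each control period).
- r.camera(name): name is "scene" or "top" or "wrist"; returns a dict with "pixels" (400x640x3 uint8, blue, green, red), "z_map" (400x640 float32, m along the optical axis (not along the pixel's ray), 0 where there is no reading), "K" (3x3 intrinsics, pixels), "k1" (the pictures are not rectified: a ray, as slopes to the right and down, at radius r is drawn at 1 + k1 r^2 times it, then the intrinsics apply), "R" (3x3) and "t" (3): a world point X has camera coordinates R X + t. Camera axes: x right, y down, z forward; pixel columns grow to the right and rows downward; lengths in m; the calibration is good to about 2 mm. A picture is of the moment at which its call begins.
- r.close_job(): hands the job in, once; it reports no verdict.
The state is a dict: "time": time; "joint_positions": joint angles; "joint_vel": joint speeds; "joint_torque": joint torques, N m; "ee_pos": TCP position; "eef_rot": TCP orientation; "ft_force": force on the tool from outside, world axes, zero at the start; "torque": the same for the moment, N m; "width": finger opening in m.
Only numpy, scipy, OpenCV 4.12 (cv2) and the standard library are available. Lean on these libraries where they do the work, as an engineer would, in place of code of your own. Each camera call takes 0.05 s, during which the arm holds its last target. There are 200 camera calls.

## Working session

There is one attempt and no reset: what is moved stays moved. The work goes in short steps, Python scripts to look and compute and a shell command to move; the robot and the scene stay as the last step left them, time stands still between calls to the robot, and variables do not carry over. Pictures are saved under pics/ and viewed, about 8 in all and at most 12, crops included, and the job is handed in when it is done.

```bash
mkdir -p pics
cat > h.py <<'E'
import numpy as np, cv2
from bench import r
def grab(name,tag):
    c=r.camera(name); cv2.imwrite(f'pics/{tag}.png',c['pixels']); np.savez(f'pics/{tag}.npz',**{k:c[k] for k in('pixels','z_map','K','k1','R','t')}); return c
def ray(c,u,v):
    K=np.array(c['K']);D=np.array([float(c['k1']),0,0,0])
    p=cv2.undistortPoints(np.array([[[u,v]]],float),K,D)[0,0]
    R=np.array(c['R']);t=np.array(c['t']); return -R.T@t, R.T@np.array([p[0],p[1],1.])
def onplane(c,u,v,z):
    o,d=ray(c,u,v); return o+d*(z-o[2])/d[2]
def depthpt(c,u,v):
    o,d=ray(c,u,v); return o+d*float(c['z_map'][int(v),int(u)])
E
python3 - <<'E'
from h import *
s=r.read_state(); print({k:np.round(v,3) for k,v in s.items()}, r.nose_length)
a=grab('scene','s0');b=grab('top','t0')
for c in(a,b): print(np.round(c['K'],1).tolist(),c['k1'],np.round(-np.array(c['R']).T@c['t'],3),np.round(c['R'],2).tolist())
E
```

```text
{'time': np.float64(0.0), 'joint_positions': array([ 1.292,  0.333, -0.065,  1.461,  0.022,  1.35 , -0.089]), 'joint_vel': array([ 0.   ,  0.001,  0.001, -0.001, -0.001,  0.001, -0.002]), 'joint_torque': array([-1.0000e-03, -6.2326e+01,  2.4000e-02, -3.8989e+01, -6.1000e-02,
        4.0000e-02,  0.0000e+00]), 'ee_pos': array([ 0.158, -0.604,  0.226]), 'eef_rot': array([ 0.792, -0.611, -0.001, -0.   ]), 'ft_force': array([ 0.907, -0.224,  0.121]), 'torque': array([-0.043, -0.014, -0.018]), 'width': np.float64(0.087)} 0.025
[[386.2, 0.0, 320.5], [0.0, 386.2, 200.9], [0.0, 0.0, 1.0]] -0.08068591129636836 [1.01  0.547 0.814] [[-0.84, 0.54, 0.01], [0.37, 0.58, -0.73], [-0.4, -0.61, -0.69]]
[[449.9, 0.0, 312.6], [0.0, 449.9, 206.2], [0.0, 0.0, 1.0]] -0.02562650424163808 [ 0.427 -0.149  1.125] [[-0.03, -1.0, -0.01], [-0.99, 0.03, -0.14], [0.14, 0.01, -0.99]]
```

View pics/t0.png

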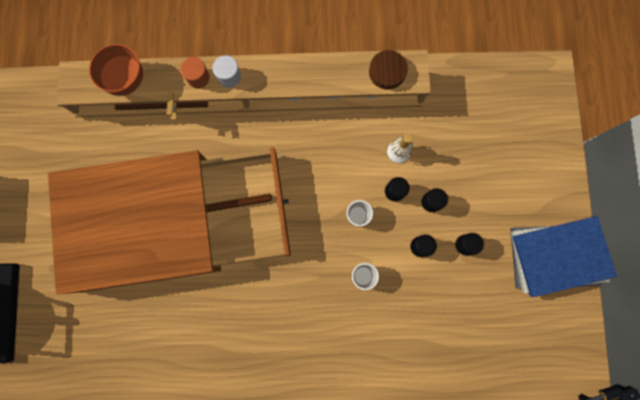

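View pics/s0.png

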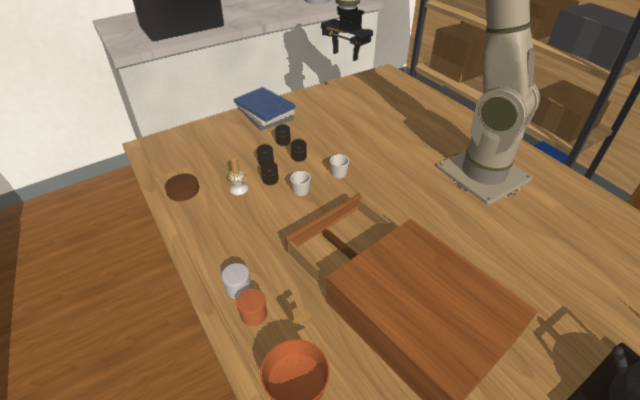

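The top view shows four black cylinders at (397,188), (434,200), (423,245) and (469,243). The cups are at (359,213) and (365,276), the whisk is at (400,150), and the spatula handle runs from (206,209) to (270,200). I'll measure their distances to the base.

Run:
```python
from h import *
c=dict(np.load('pics/t0.npz'));P=c['pixels']
g=P.max(2); m=((g<45)).astype(np.uint8); m[:, :380]=0; m[:,500:]=0; m[:170]=0;m[265:]=0
n,l,st,ce=cv2.connectedComponentsWithStats(m)
for i in range(1,n):
    if st[i,4]>150:
        u,v=ce[i]; p=onplane(c,u,v,.065); print('blk',np.round(ce[i]),st[i],np.round(p,3),'dist',round(np.hypot(p[0],p[1]),3),'z',round(depthpt(c,u,v)[2],3))
for n_,u,v,z in [('cupA',359,213,.055),('cupB',365,276,.055),('whisk',399,155,.02),('cabFL',199,153,.102),('cabFR',212,271,.102),('cabBL',49,173,.102),('cabBR',57,292,.102),('frontL',274,150,.074),('frontR',288,254,.074),('hand_butt',270,199,.042),('hand_edge',207,209,.042)]:
    print(n_,np.round(onplane(c,u,v,z),3),np.round(depthpt(c,u,v),3))
big=cv2.resize(P[130:300,180:500],None,fx=2.5,fy=2.5,interpolation=cv2.INTER_CUBIC);cv2.imwrite('pics/crop1.png',big)
```

```text
blk [397. 189.] [386 178  23  23 399] [ 0.618 -0.344  0.065] dist 0.707 z 0.063
blk [434. 200.] [422 189  26  23 433] [ 0.589 -0.431  0.065] dist 0.73 z 0.062
blk [423. 246.] [411 235  25  22 415] [ 0.481 -0.399  0.065] dist 0.625 z 0.067
blk [469. 244.] [456 234  27  21 457] [ 0.482 -0.507  0.065] dist 0.699 z 0.063
cupA [ 0.564 -0.252  0.055] [ 0.571 -0.257 -0.001]
cupB [ 0.414 -0.26   0.055] [ 0.414 -0.265  0.007]
whisk [ 0.713 -0.362  0.02 ] [ 0.71  -0.36   0.032]
cabFL [0.71  0.122 0.102] [0.715 0.126 0.086]
cabFR [0.435 0.09  0.102] [0.435 0.092 0.092]
cabBL [0.673 0.479 0.102] [0.673 0.477 0.104]
cabBR [0.396 0.444 0.102] [0.396 0.444 0.102]
frontL [ 0.72  -0.052  0.074] [ 0.721 -0.052  0.07 ]
frontR [ 0.47  -0.081  0.074] [ 0.47  -0.081  0.074]
hand_butt [ 0.606 -0.037  0.042] [ 0.607 -0.037  0.038]
hand_edge [0.586 0.117 0.042] [0.586 0.117 0.041]
```

View pics/crop1.png

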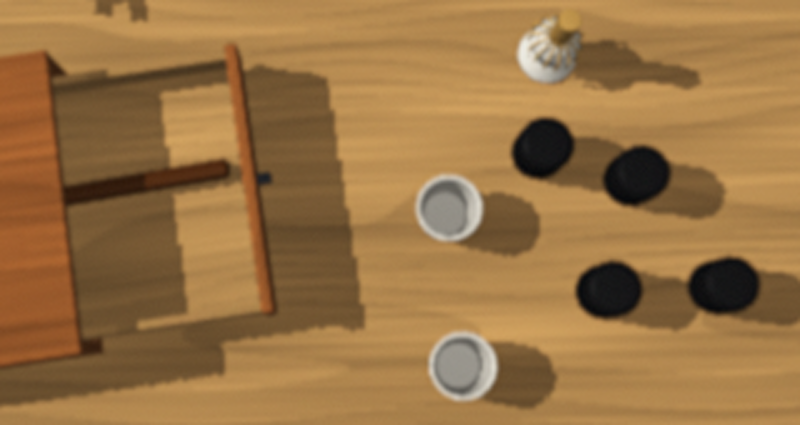

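The caddy is the one at (423,246), i.e. (0.481,-0.40). It's 0.625 m from the base, against 0.70–0.73 m for the other three, and the crop shows it clearly, standing alone at about (610,290). I'll go to hover over it.

```bash
python3 -m creep '[{"x":0.06,"y":0.04,"spin":5},{"x":0.11,"y":0.07,"spin":10},{"x":0.16,"y":0.1,"spin":20},{"x":0.21,"y":0.13,"z":-0.02,"spin":20},{"x":0.26,"y":0.16,"z":-0.03,"spin":20},{"x":0.3,"y":0.18,"z":-0.03,"spin":20},{"x":0.324,"y":0.2,"z":-0.03,"spin":20},{"x":0.324,"y":0.2,"z":-0.03,"spin":20},{"x":0.324,"y":0.2,"z":-0.03,"spin":20}]' 0.087
python3 - <<'E'
from h import *
c=grab('wrist','w1');s=r.read_state();print(s['ee_pos'],s['joint_positions'])
m=(c['pixels'].max(2)<50).astype(np.uint8)
z=c['z_map']
v,u=np.mgrid[0:400,0:640]
K=c['K'];p=cv2.undistortPoints(np.stack([u.ravel(),v.ravel()],1).astype(float)[:,None],np.array(K),np.array([float(c['k1']),0,0,0]))[:,0]
R=np.array(c['R']);X=(np.c_[p,np.ones(len(p))]*z.ravel()[:,None]-np.array(c['t']))@R
ok=(m.ravel()>0)&(z.ravel()>0)&(X[:,2]>.055)&(X[:,2]<.075)&(np.hypot(X[:,0]-.482,X[:,1]+.404)<.045)
q=X[ok];print(ok.sum(),cv2.minEnclosingCircle(q[:,:2].astype(np.float32)),np.median(q,0))
E
```

```text
[ 0.15803505 -0.60439576  0.22606312] [ 1.29243244  0.33269243 -0.06468335  1.46073782  0.02159569  1.34990162
 -0.08852531]
0 ((0.0, 0.0), 0.0) [nan nan nan]invalid input at $[0]: expected keys x, y, z, spin
  return _methods._mean(a, axis=axis, dtype=dtype,
  ret = um.true_divide(
```

View pics/w1.png

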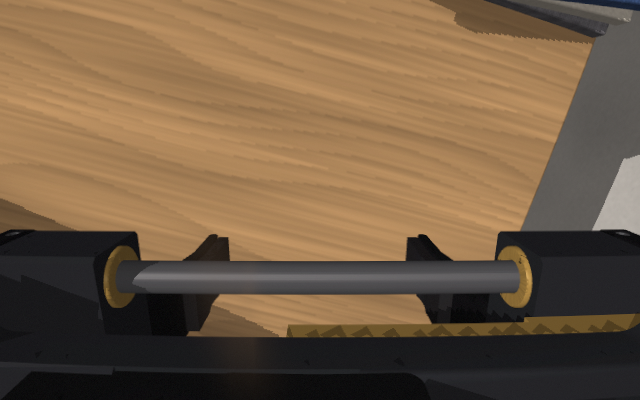

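The move was refused because all four keys are required, so the wrist view only shows bare table ahead of the open fingers (tips at about (220,240) and (415,240)). I'll resend it with full rows.

```bash
python3 -m creep '[{"x":0.05,"y":0.03,"z":0,"spin":5},{"x":0.1,"y":0.06,"z":0,"spin":10},{"x":0.15,"y":0.09,"z":0,"spin":20},{"x":0.2,"y":0.12,"z":-0.01,"spin":20},{"x":0.25,"y":0.15,"z":-0.02,"spin":20},{"x":0.3,"y":0.18,"z":-0.03,"spin":20},{"x":0.324,"y":0.2,"z":-0.03,"spin":20},{"x":0.324,"y":0.2,"z":-0.03,"spin":20},{"x":0.324,"y":0.2,"z":-0.03,"spin":20}]' 0.087
cat >> h.py <<'E'
def cloud(c):
    v,u=np.mgrid[0:400,0:640]; z=np.array(c['z_map']).ravel()
    p=cv2.undistortPoints(np.stack([u.ravel(),v.ravel()],1).astype(float)[:,None],np.array(c['K']),np.array([float(c['k1']),0,0,0]))[:,0]
    X=(np.c_[p,np.ones(len(p))]*z[:,None]-np.array(c['t']))@np.array(c['R']); X[z<=0]=np.nan
    return X.reshape(400,640,3)
E
python3 - <<'E'
from h import *
for n in('wrist','top','scene'):
    c=grab(n,n+'2');X=cloud(c)
    ok=(c['pixels'].max(2)<60)&(X[...,2]>.056)&(X[...,2]<.075)&(np.hypot(X[...,0]-.482,X[...,1]+.404)<.05)
    q=X[ok];print(n,ok.sum(), len(q)>9 and (cv2.minEnclosingCircle(q[:,:2].astype(np.float32)),np.median(q,0)))
E
```

```text
time: 1.27
ee_pos: [0.4813, -0.4055, 0.1965]
eef_rot: [0.885, -0.465, -0.0, 0.0]
ft_force: [-0.1, 0.2, 1.0]
width: 0.0871
wrist 2950 (((0.48488274216651917, -0.4070461392402649), 0.026917267590761185), array([ 0.48628145, -0.40585343,  0.06437538]))
top 56 (((0.49219346046447754, -0.3995460867881775), 0.018522173166275024), array([ 0.49928036, -0.39772999,  0.06198552]))
scene 103 (((0.4881848692893982, -0.39665648341178894), 0.024956801906228065), array([ 0.48735374, -0.39595832,  0.06232239]))
```

The wrist depth gives the caddy centre at (0.485,-0.407) with radius 26.9 mm, which is consistent. I'll descend and grip.

```bash
python3 -m creep '[{"x":0.004,"y":-0.0015,"z":-0.05,"spin":0},{"x":0.004,"y":-0.0015,"z":-0.1,"spin":0},{"x":0.004,"y":-0.0015,"z":-0.13,"spin":0},{"x":0.004,"y":-0.0015,"z":-0.142,"spin":0},{"x":0.004,"y":-0.0015,"z":-0.142,"spin":0}]' 0.087
python3 -m creep '[{"x":0,"y":0,"z":0,"spin":0},{"x":0,"y":0,"z":0,"spin":0},{"x":0,"y":0,"z":0,"spin":0},{"x":0,"y":0,"z":0,"spin":0}]' 0 20
```

```text
time: 2.05
ee_pos: [0.4858, -0.4066, 0.0548]
eef_rot: [0.885, -0.465, -0.0, 0.0]
ft_force: [-0.6, -0.1, 0.7]
width: 0.0866
time: 2.55
ee_pos: [0.4863, -0.4063, 0.055]
eef_rot: [0.886, -0.464, 0.0, 0.0]
ft_force: [-0.2, -0.0, -0.9]
width: 0.0549
```

```bash
python3 -m creep '[{"x":0,"y":0,"z":0.03,"spin":0},{"x":0,"y":0,"z":0.08,"spin":0},{"x":0,"y":0.03,"z":0.12,"spin":0},{"x":0.01,"y":0.08,"z":0.14,"spin":-5},{"x":0.01,"y":0.13,"z":0.14,"spin":-10},{"x":0.01,"y":0.18,"z":0.14,"spin":-20},{"x":0.02,"y":0.23,"z":0.14,"spin":-29},{"x":0.02,"y":0.28,"z":0.14,"spin":-29},{"x":0.02,"y":0.33,"z":0.14,"spin":-29},{"x":0.025,"y":0.38,"z":0.14,"spin":-29},{"x":0.025,"y":0.417,"z":0.14,"spin":-29},{"x":0.025,"y":0.417,"z":0.14,"spin":-29}]' 0 20
python3 - <<'E'
from h import *
c=grab('wrist','w3');t=grab('top','t3');s=r.read_state();print(s['ee_pos'],s['eef_rot'],s['joint_positions'].round(2),s['width'])
cv2.imwrite('pics/pair3.png',np.hstack([cv2.resize(c['pixels'],(400,250)),cv2.resize(t['pixels'][120:320,20:340],(400,250))]))
o=np.array([.5725,.106]);e=np.array([-.106,.994]);e/=np.linalg.norm(e);f=np.array([-e[1],e[0]])
for n,k in(('w',c),('t0',dict(np.load('pics/t0.npz'))),('s0',dict(np.load('pics/s0.npz')))):
    X=cloud(k);d=X[...,:2]-o;a=d@e;b=d@f;Z=X[...,2]
    sel=lambda m:(m.sum(),np.round([np.percentile(a[m],q) for q in(2,50,98)]+[np.percentile(b[m],q) for q in(2,50,98)]+[np.median(Z[m])],3) if m.sum() else None)
    print(n,'front',sel((Z>.064)&(Z<.084)&(a<-.14)&(a>-.21)&(abs(b)<.14)))
    print(n,'handle',sel((Z>.036)&(Z<.05)&(a<-.01)&(a>-.16)&(abs(b)<.06)))
    print(n,'board',sel((Z>.095)&(Z<.11)&(a>-.03)&(a<.4)&(abs(b)<.16)))
    print(n,'floor',sel((Z>.015)&(Z<.028)&(a>-.175)&(a<0)&(abs(b)<.115)))
E
```

```text
time: 4.05
ee_pos: [0.5109, 0.0143, 0.1948]
eef_rot: [0.743, -0.669, -0.0, -0.0]
ft_force: [-0.2, -0.3, -1.0]
width: 0.0523
[0.51103887 0.01041641 0.19457243] [ 7.41236023e-01 -6.71244414e-01  9.87799598e-05  2.92046555e-04] [ 0.38  0.14 -0.53  1.78  0.08  1.24 -1.64] 0.05214954488568226
w front (np.int64(4617), array([-0.177, -0.17 , -0.165, -0.075,  0.011,  0.116,  0.074]))
w handle (np.int64(3702), array([-0.147, -0.08 , -0.013, -0.034, -0.024, -0.014,  0.041]))
w board (np.int64(46780), array([ 0.001,  0.07 ,  0.148, -0.07 ,  0.006,  0.089,  0.101]))
w floor (np.int64(34880), array([-0.164, -0.084, -0.003, -0.09 ,  0.003,  0.105,  0.022]))
t0 front (np.int64(563), array([-0.176, -0.169, -0.163, -0.131, -0.003,  0.119,  0.072]))
t0 handle (np.int64(385), array([-0.146, -0.078, -0.014, -0.031, -0.021, -0.012,  0.04 ]))
t0 board (np.int64(18840), array([ 0.009,  0.181,  0.355, -0.139,  0.002,  0.135,  0.101]))
t0 floor (np.int64(5318), array([-0.157, -0.08 , -0.003, -0.111,  0.01 ,  0.108,  0.02 ]))
s0 front (np.int64(476), array([-0.175, -0.166, -0.161, -0.137, -0.019,  0.116,  0.073]))
s0 handle (np.int64(257), array([-0.145, -0.086, -0.032, -0.034, -0.026, -0.015,  0.041]))
s0 board (np.int64(19178), array([ 0.012,  0.21 ,  0.357, -0.144, -0.022,  0.132,  0.102]))
s0 floor (np.int64(2646), array([-0.164, -0.102, -0.043, -0.105,  0.008,  0.112,  0.022]))
```

View pics/pair3.png

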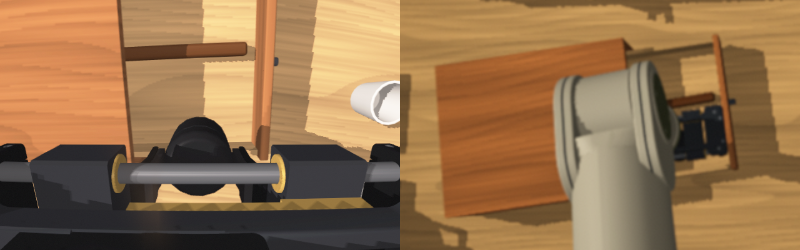

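The wrist view shows the caddy upright in the jaws at about (195,150), between the board edge and the drawer front, with the spatula well clear at row 50. I'll lower it.

```bash
python3 -m creep '[{"x":0,"y":0,"z":-0.04,"spin":0},{"x":0,"y":0,"z":-0.075,"spin":0},{"x":0,"y":0,"z":-0.1,"spin":0},{"x":0,"y":0,"z":-0.11,"spin":0},{"x":0,"y":0,"z":-0.115,"spin":0},{"x":0,"y":0,"z":-0.117,"spin":0},{"x":0,"y":0,"z":-0.117,"spin":0}]' 0 20
```

```text
time: 5.03
ee_pos: [0.512, 0.0105, 0.0787]
eef_rot: [0.741, -0.671, 0.001, -0.0]
ft_force: [-0.2, -1.9, 1.6]
width: 0.0524
```

```bash
python3 -m creep '[{"x":0,"y":0,"z":-0.001,"spin":0},{"x":0,"y":0,"z":-0.001,"spin":0}]' 0 20
python3 -m creep '[{"x":0,"y":0,"z":-0.001,"spin":0},{"x":0,"y":0,"z":-0.001,"spin":0},{"x":0,"y":0,"z":-0.001,"spin":0},{"x":0,"y":0,"z":-0.001,"spin":0}]' 0.087 20
```

```text
time: 5.28
ee_pos: [0.5126, 0.0105, 0.0786]
eef_rot: [0.741, -0.672, 0.001, -0.001]
ft_force: [-1.2, -1.2, 10.8]
width: 0.0523
time: 5.78
ee_pos: [0.5111, 0.0109, 0.0756]
eef_rot: [0.741, -0.671, -0.0, 0.0]
ft_force: [-0.5, 0.1, 0.3]
width: 0.083
```

```bash
python3 -m creep '[{"x":0,"y":0,"z":0.03,"spin":0},{"x":0,"y":0,"z":0.08,"spin":0},{"x":0,"y":0,"z":0.12,"spin":0},{"x":0.03,"y":0.005,"z":0.12,"spin":10},{"x":0.06,"y":0.01,"z":0.12,"spin":20},{"x":0.094,"y":0.02,"z":0.12,"spin":30},{"x":0.094,"y":0.02,"z":0.12,"spin":40},{"x":0.094,"y":0.02,"z":0.12,"spin":50},{"x":0.094,"y":0.02,"z":0.12,"spin":60},{"x":0.094,"y":0.02,"z":0.12,"spin":70},{"x":0.094,"y":0.02,"z":0.12,"spin":80},{"x":0.094,"y":0.02,"z":0.12,"spin":90}]' 0.087 20
python3 -m creep '[{"x":0,"y":0,"z":0,"spin":0},{"x":0,"y":0,"z":0,"spin":0}]' 0.045 20
python3 - <<'E'
from h import *
c=grab('wrist','w4');s=r.read_state();q=s['eef_rot'];print(s['ee_pos'],2*np.degrees(np.arctan2(q[1],q[0])),s['joint_positions'].round(2),s['width'])
o=np.array([.5725,.106]);e=np.array([-.106,.994]);e/=np.linalg.norm(e);f=np.array([-e[1],e[0]])
X=cloud(c);d=X[...,:2]-o;a=d@e;b=d@f;Z=X[...,2]
m=(Z>.036)&(Z<.05)&(a<-.01)&(a>-.16)&(abs(b)<.04)
P=X[m][:,:2];print(m.sum())
if m.sum()>50:
    v=cv2.fitLine(P.astype(np.float32),cv2.DIST_HUBER,0,.01,.01).ravel();print('line',v,np.degrees(np.arctan2(v[1],v[0])),'a range',np.percentile(a[m],[1,99]),'b',np.percentile(b[m],[2,50,98]))
m=(Z>.075)&(Z<.095)&(a<-.0)&(a>-.16)&(b>.03)&(b<.12)
if m.sum()>50: print('caddy',m.sum(),cv2.minEnclosingCircle(np.c_[a[m],b[m]].astype(np.float32)),np.median(Z[m]))
E
```

```text
time: 7.28
ee_pos: [0.6051, 0.0308, 0.1955]
eef_rot: [0.999, 0.052, -0.0, -0.0]
ft_force: [-0.7, -0.2, 0.1]
width: 0.0871
time: 7.52
ee_pos: [0.6051, 0.0308, 0.1956]
eef_rot: [0.999, 0.047, -0.0, -0.0]
ft_force: [-0.3, 0.6, -0.6]
width: 0.0744
[0.60513634 0.0308045  0.19562127] 5.468305061561079 [ 0.45  0.4  -0.74  1.53  0.28  1.32 -0.22] 0.07027317745954799
2904
line [ 0.14438137 -0.9895221   0.604692    0.03448916] -81.69854 a range [-0.1442579  -0.01153124] b [-0.03382111 -0.02443248 -0.01487163]
caddy 3407 ((-0.0523577444255352, 0.06717206537723541), 0.06417239457368851) 0.08646271597248241
```

View pics/w4.png

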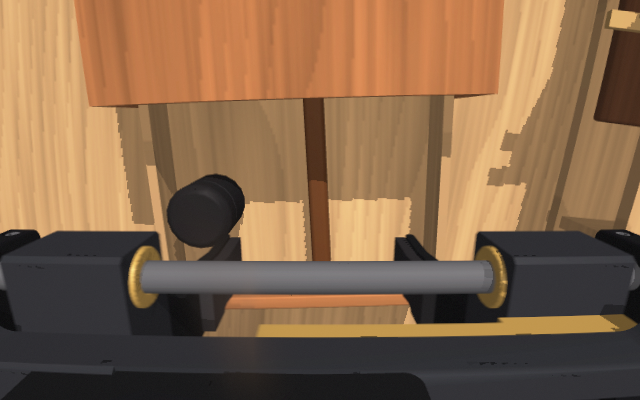

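The caddy stands upright in the drawer, with its top at (205,210). The handle runs down column 315 under the tool, at 98.3°, so I'll spin +2.8° and descend.

```bash
python3 -m creep '[{"x":0.001,"y":-0.005,"z":-0.03,"spin":2.8},{"x":0.001,"y":-0.005,"z":-0.07,"spin":2.8},{"x":0.001,"y":-0.005,"z":-0.11,"spin":2.8},{"x":0.001,"y":-0.005,"z":-0.125,"spin":2.8},{"x":0.001,"y":-0.005,"z":-0.125,"spin":2.8}]' 0.045 20
python3 -m creep '[{"x":0,"y":0,"z":-0.01,"spin":0},{"x":0,"y":0,"z":-0.019,"spin":0},{"x":0,"y":0,"z":-0.019,"spin":0}]' 0.045 20
```

```text
time: 8.2
ee_pos: [0.606, 0.0259, 0.0706]
eef_rot: [0.997, 0.073, -0.0, -0.0]
ft_force: [0.5, -0.5, 0.6]
width: 0.0452
time: 8.57
ee_pos: [0.6059, 0.0257, 0.0512]
eef_rot: [0.997, 0.074, -0.0, 0.0]
ft_force: [0.3, -0.1, -0.4]
width: 0.045
```

```bash
python3 -m creep '[{"x":0,"y":0,"z":0,"spin":0},{"x":0,"y":0,"z":0,"spin":0},{"x":0,"y":0,"z":0,"spin":0},{"x":0,"y":0,"z":0,"spin":0}]' 0 6
python3 -m creep '[{"x":0,"y":0,"z":0.005,"spin":0},{"x":0,"y":0,"z":0.01,"spin":0},{"x":0,"y":0,"z":0.015,"spin":0},{"x":0,"y":0,"z":0.02,"spin":0},{"x":0,"y":0,"z":0.025,"spin":0},{"x":0,"y":0,"z":0.03,"spin":0},{"x":0,"y":0,"z":0.03,"spin":0}]' 0 6
cat > sp.py <<'E'
from h import *
import sys
tag=sys.argv[1]
o=np.array([.5725,.106]);e=np.array([-.106,.994]);e/=np.linalg.norm(e);f=np.array([-e[1],e[0]])
for n in('wrist','scene','top'):
    c=grab(n,n+tag);X=cloud(c);d=X[...,:2]-o;a=d@e;b=d@f;Z=X[...,2]
    P=c['pixels'].astype(int);hsv=cv2.cvtColor(c['pixels'],cv2.COLOR_BGR2HSV)
    m=(Z>.036)&(b>-.05)&(b<.0)&(a<-.005)&(a>-.4)&(hsv[...,2]<125)&(hsv[...,1]>110)
    if m.sum()<20: print(n,m.sum());continue
    k=np.polyfit(a[m],Z[m],1);print(n,m.sum(),'top z=%.3f%+.3f a'%(k[1],k[0]),'a',np.percentile(a[m],[1,99]).round(3),'z',np.percentile(Z[m],[1,99]).round(3),'b',np.percentile(b[m],[2,50,98]).round(3))
s=r.read_state();print(s['ee_pos'],s['ft_force'],s['width'])
E
python3 sp.py 5
```

```text
time: 9.07
ee_pos: [0.6062, 0.0258, 0.0518]
eef_rot: [0.997, 0.074, 0.0, -0.0]
ft_force: [-0.9, -0.2, -0.8]
width: 0.0125
time: 9.95
ee_pos: [0.6064, 0.0258, 0.0822]
eef_rot: [0.997, 0.074, 0.0, 0.0]
ft_force: [-0.2, -0.4, -0.4]
width: 0.0007
wrist 3929 top z=0.040-0.108 a a [-0.131 -0.006] z [0.038 0.16 ] b [-0.032 -0.023 -0.014]
scene 368 top z=0.101+0.085 a a [-0.165 -0.032] z [0.037 0.23 ] b [-0.046 -0.028 -0.005]
top 221 top z=0.100+0.214 a a [-0.188 -0.107] z [0.036 0.422] b [-0.048 -0.022 -0.001]
[0.60600582 0.02578981 0.08147385] [ 0.28721405 -0.99488182  0.42797232] 0.0006762915907846514
```

View pics/scene5.png

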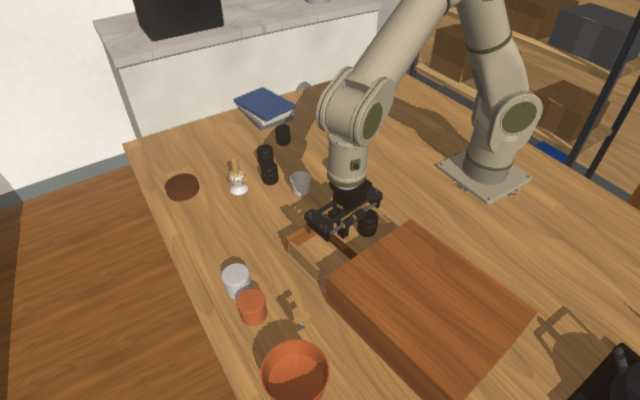

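The fingers closed to 0.7 mm, so the handle isn't held. The scene view shows the caddy standing at (368,222) and the spatula still lying in the drawer. I'll check the wrist view and the nose length.

Run:
```python
from h import *
print(r.nose_length, r.read_state()['width'])
c=dict(np.load('pics/wrist5.npz'));w=dict(np.load('pics/w4.npz'))
cv2.imwrite('pics/pair5.png',np.hstack([c['pixels'][80:330,130:510]]*1+[w['pixels'][80:330,130:510]]))
X=cloud(c);d=X[...,:2]-np.array([.5725,.106]);e=np.array([-.106,.994]);a=d@e
for v in range(90,260,15): print(v,np.round(X[v,318],3),round(float(a[v,318]),3),c['pixels'][v,318])
```

```text
0.025 0.0006762915907846514
90 [0.595 0.105 0.041] -0.003 [40 64 99]
105 [0.596 0.097 0.043] -0.011 [39 61 97]
120 [0.597 0.089 0.043] -0.019 [39 61 97]
135 [0.598 0.081 0.041] -0.027 [37 61 97]
150 [0.599 0.073 0.042] -0.035 [38 61 98]
165 [0.601 0.065 0.042] -0.044 [39 61 96]
180 [0.602 0.056 0.041] -0.052 [37 59 95]
195 [0.603 0.048 0.042] -0.061 [35 59 96]
210 [0.604 0.039 0.042] -0.07 [ 48  83 137]
225 [0.606 0.029 0.04 ] -0.08 [ 49  82 136]
240 [0.605 0.034 0.078] -0.075 [51 64 88]
255 [nan nan nan] nan [50 62 89]
```

View pics/pair5.png

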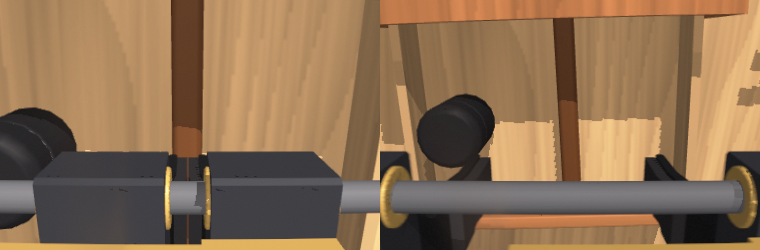

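The handle is undisturbed at z=0.042, and the closing rate shows the fingers met nothing, so the tips passed above it. I'll measure where the fingertips really are from the wrist depth.

Run:
```python
from h import *
for tag,tcp in(('wrist5',(.6060,.0258,.0815)),('w4',(.6051,.0308,.1956)),('w3',(.511,.0104,.1946)),('wrist2',(.4813,-.4055,.1965))):
    c=dict(np.load(f'pics/{tag}.npz'));X=cloud(c)-np.array(tcp)
    h=np.hypot(X[...,0],X[...,1])
    m=(h<.075)&(X[...,2]>-.035)&(X[...,2]<.05); 
    print(tag,m.sum(),np.percentile(X[...,2][m],[0,1,5,50]).round(4) if m.sum() else '')
    for lo in np.arange(-.035,.03,.005):
        k=m&(X[...,2]>=lo)&(X[...,2]<lo+.005)
        if k.sum()>5: print('  z',lo.round(3),k.sum(),'h',np.percentile(h[k],[5,95]).round(3), 'px',np.argwhere(k).mean(0).round())
```

```text
wrist5 2351 [-0.0347 -0.033  -0.0259  0.0123]
  z -0.035 66 h [0.071 0.075] px [223. 191.]
  z -0.03 65 h [0.071 0.075] px [225. 187.]
  z -0.025 67 h [0.071 0.075] px [228. 184.]
  z -0.02 75 h [0.071 0.075] px [231. 181.]
  z -0.015 81 h [0.071 0.075] px [234. 177.]
  z -0.01 82 h [0.071 0.075] px [237. 173.]
  z -0.005 257 h [0.002 0.074] px [241. 253.]
  z 0.0 272 h [0.01  0.075] px [245. 238.]
  z 0.005 146 h [0.01  0.014] px [244. 313.]
  z 0.01 150 h [0.01  0.013] px [248. 318.]
  z 0.015 137 h [0.01  0.013] px [253. 317.]
  z 0.02 147 h [0.01  0.013] px [257. 317.]
  z 0.025 17 h [0.011 0.013] px [259. 319.]
w4 3530 [-0.0051 -0.0037 -0.0007  0.0353]
  z -0.005 215 h [0.037 0.046] px [242. 314.]
  z 0.0 246 h [0.037 0.047] px [245. 312.]
  z 0.005 249 h [0.037 0.047] px [247. 317.]
  z 0.01 245 h [0.037 0.047] px [250. 316.]
  z 0.015 275 h [0.037 0.047] px [255. 318.]
  z 0.02 294 h [0.038 0.047] px [264. 318.]
  z 0.025 121 h [0.038 0.048] px [276. 328.]
w3 9901 [-0.035  -0.0313 -0.019   0.0081]
  z -0.035 139 h [0.023 0.029] px [199. 319.]
  z -0.03 162 h [0.023 0.029] px [
[... 206 characters left out ...]
 h [0.023 0.038] px [223. 317.]
  z 0.0 1123 h [0.022 0.035] px [232. 315.]
  z 0.005 5090 h [0.008 0.027] px [254. 318.]
  z 0.01 248 h [0.016 0.039] px [250. 322.]
  z 0.015 239 h [0.024 0.04 ] px [254. 314.]
  z 0.02 287 h [0.024 0.04 ] px [264. 316.]
  z 0.025 104 h [0.024 0.042] px [269. 317.]
wrist2 3766 [-0.0055 -0.0038 -0.001   0.0344]
  z -0.01 6 h [0.044 0.052] px [241. 321.]
  z -0.005 238 h [0.043 0.052] px [242. 317.]
  z 0.0 274 h [0.043 0.052] px [245. 314.]
  z 0.005 258 h [0.043 0.053] px [247. 315.]
  z 0.01 258 h [0.044 0.053] px [250. 322.]
  z 0.015 269 h [0.044 0.053] px [255. 316.]
  z 0.02 311 h [0.044 0.054] px [266. 322.]
  z 0.025 153 h [0.044 0.054] px [278. 318.]
```

Run:
```python
from h import *
c=dict(np.load('pics/wrist5.npz'));X=cloud(c)-np.array((.6060,.0258,.0815))
print('cam',(-c['R'].T@c['t']-np.array((.6060,.0258,.0815))).round(3))
for u,v in((170,240),(200,250),(200,270),(200,310),(440,240),(440,270),(250,262),(316,276),(100,340),(100,385),(320,340),(320,320),(316,250)): print(u,v,X[v,u].round(4),c['z_map'][v,u])
# caddy in cabinet coordinates from wrist5 not gripper
```

```text
cam [-0.01   0.067  0.158]
170 240 [-0.0726 -0.0026 -0.0034] 0.17148678
200 250 [-0.0319  0.0334  0.0841] 0.07942646
200 270 [-0.0299  0.0316  0.0901] 0.07415802
200 310 [-0.0293  0.0222  0.0903] 0.07628019
440 240 [0.0237 0.0419 0.0784] 0.084994815
440 270 [0.0206 0.0387 0.0896] 0.07478462
250 262 [-0.0196  0.0348  0.0897] 0.07407135
316 276 [-0.005   0.0307  0.0835] 0.08166199
100 340 [-0.0451  0.0197  0.1014] 0.06551349
100 385 [-0.0392  0.0192  0.1116] 0.056026194
320 340 [-0.0034  0.025   0.0993] 0.067881465
320 320 [ 0.0015 -0.0042  0.0461] 0.12678872
316 250 [-0.0021  0.0095  0.0137] 0.15457991
```

The visible fingertips are only about 5 mm ahead of the TCP, not 25 mm, and the body starts about 70 mm above it. The target is therefore TCP z≈0.030. I'll reopen and go down in two stages, watching the force.

```bash
python3 -m creep '[{"x":0,"y":0,"z":0,"spin":0},{"x":0,"y":0,"z":0,"spin":0},{"x":0,"y":0,"z":0,"spin":0},{"x":0,"y":0,"z":0,"spin":0},{"x":0,"y":0,"z":0,"spin":0},{"x":0,"y":0,"z":0,"spin":0}]' 0.045 6
python3 -m creep '[{"x":0,"y":0,"z":-0.02,"spin":0},{"x":0,"y":0,"z":-0.035,"spin":0},{"x":0,"y":0,"z":-0.043,"spin":0},{"x":0,"y":0,"z":-0.047,"spin":0},{"x":0,"y":0,"z":-0.047,"spin":0}]' 0.045 6
```

```text
time: 10.85
ee_pos: [0.6062, 0.0258, 0.0817]
eef_rot: [0.997, 0.074, 0.0, -0.0]
ft_force: [-0.3, 0.4, 0.3]
width: 0.0437
time: 11.48
ee_pos: [0.6062, 0.0259, 0.0346]
eef_rot: [0.997, 0.074, -0.0, -0.0]
ft_force: [-0.1, -0.5, -0.3]
width: 0.0446
```

```bash
python3 -m creep '[{"x":0,"y":0,"z":-0.002,"spin":0},{"x":0,"y":0,"z":-0.004,"spin":0},{"x":0,"y":0,"z":-0.004,"spin":0}]' 0.045 6
```

```text
time: 11.85
ee_pos: [0.6061, 0.0258, 0.0307]
eef_rot: [0.997, 0.074, 0.0, 0.0]
ft_force: [-0.3, 0.4, 0.4]
width: 0.0453
```

No contact. Closing with a light grip, so that the handle can turn in the pads, then a small lift.

```bash
python3 -m creep '[{"x":0,"y":0,"z":0,"spin":0},{"x":0,"y":0,"z":0,"spin":0},{"x":0,"y":0,"z":0,"spin":0},{"x":0,"y":0,"z":0,"spin":0},{"x":0,"y":0,"z":0,"spin":0},{"x":0,"y":0,"z":0,"spin":0}]' 0 8
python3 -m creep '[{"x":0,"y":0,"z":0.005,"spin":0},{"x":0,"y":0,"z":0.01,"spin":0},{"x":0,"y":0,"z":0.015,"spin":0},{"x":0,"y":0,"z":0.02,"spin":0},{"x":0,"y":0,"z":0.025,"spin":0},{"x":0,"y":0,"z":0.03,"spin":0},{"x":0,"y":0,"z":0.03,"spin":0}]' 0 8
python3 - <<'E'
from h import *
c=grab('wrist','w6');X=cloud(c);d=X[...,:2]-np.array([.5725,.106]);e=np.array([-.106,.994]);a=d@e
for v in range(60,250,20): print(v,np.round(X[v,[312,318]],3).tolist(),a[v,318].round(3),c['pixels'][v,318])
E
```

```text
time: 12.6
ee_pos: [0.6062, 0.0258, 0.0307]
eef_rot: [0.997, 0.074, 0.0, -0.0]
ft_force: [0.7, -0.1, -0.0]
width: 0.0182
time: 13.48
ee_pos: [0.6064, 0.0258, 0.0612]
eef_rot: [0.997, 0.074, 0.0, 0.0]
ft_force: [-0.7, -0.0, -1.9]
width: 0.018
60 [[0.592, 0.109, 0.1], [0.594, 0.109, 0.101]] 0.001 [ 45  68 105]
80 [[0.592, 0.106, 0.06], [0.594, 0.107, 0.061]] -0.002 [35 58 94]
100 [[0.593, 0.098, 0.061], [0.596, 0.098, 0.061]] -0.01 [36 59 94]
120 [[0.594, 0.09, 0.063], [0.597, 0.09, 0.063]] -0.018 [34 57 93]
140 [[0.595, 0.081, 0.063], [0.598, 0.082, 0.065]] -0.027 [34 57 93]
160 [[0.597, 0.073, 0.066], [0.599, 0.073, 0.065]] -0.035 [35 58 95]
180 [[0.598, 0.064, 0.067], [0.601, 0.065, 0.067]] -0.044 [ 53  92 148]
200 [[0.599, 0.056, 0.067], [0.602, 0.056, 0.068]] -0.053 [ 51  89 147]
220 [[0.6, 0.047, 0.069], [0.603, 0.048, 0.07]] -0.061 [ 49  88 146]
240 [[0.602, 0.038, 0.07], [0.604, 0.039, 0.07]] -0.07 [ 50  88 145]
```

The handle is held at 18 mm and is tilting with the tip on the floor, at slope 0.14 after the 30 mm lift. I'll raise it another 30 mm and check.

```bash
python3 -m creep '[{"x":0,"y":0,"z":0.005,"spin":0},{"x":0,"y":0,"z":0.01,"spin":0},{"x":0,"y":0,"z":0.015,"spin":0},{"x":0,"y":0,"z":0.02,"spin":0},{"x":0,"y":0,"z":0.025,"spin":0},{"x":0,"y":0,"z":0.03,"spin":0},{"x":0,"y":0,"z":0.03,"spin":0},{"x":0,"y":0,"z":0.03,"spin":0}]' 0 8
python3 -m creep '[{"x":0,"y":0,"z":0,"spin":0},{"x":0,"y":0,"z":0,"spin":0},{"x":0,"y":0,"z":0,"spin":0}]' 0 30
python3 - <<'E'
from h import *
c=grab('wrist','w7');X=cloud(c);d=X[...,:2]-np.array([.5725,.106]);e=np.array([-.106,.994]);a=d@e
for v in range(60,250,20): print(v,np.round(X[v,[312,318]],3).tolist(),a[v,318].round(3),c['pixels'][v,318])
E
```

```text
time: 14.52
ee_pos: [0.606, 0.0258, 0.0905]
eef_rot: [0.997, 0.074, -0.0, 0.0]
ft_force: [0.1, -0.2, -1.9]
width: 0.0182
time: 14.9
ee_pos: [0.6061, 0.0258, 0.0906]
eef_rot: [0.997, 0.074, -0.0, -0.0]
ft_force: [0.5, 0.2, -1.2]
width: 0.0177
60 [[0.591, 0.113, 0.102], [0.593, 0.113, 0.101]] 0.005 [ 90 146 225]
80 [[0.591, 0.107, 0.085], [0.594, 0.107, 0.084]] -0.001 [33 57 92]
100 [[0.593, 0.098, 0.086], [0.595, 0.098, 0.088]] -0.01 [33 56 92]
120 [[0.594, 0.09, 0.089], [0.597, 0.09, 0.088]] -0.018 [ 59  99 156]
140 [[0.595, 0.081, 0.091], [0.598, 0.082, 0.091]] -0.027 [ 58  97 155]
160 [[0.596, 0.073, 0.093], [0.599, 0.073, 0.093]] -0.036 [ 56  93 152]
180 [[0.598, 0.064, 0.094], [0.6, 0.064, 0.093]] -0.044 [ 54  92 149]
200 [[0.599, 0.055, 0.096], [0.602, 0.056, 0.096]] -0.053 [ 52  90 146]
220 [[0.6, 0.047, 0.098], [0.603, 0.047, 0.096]] -0.062 [ 50  88 145]
240 [[0.601, 0.037, 0.098], [0.604, 0.039, 0.1]] -0.07 [ 50  87 145]
```

Slope is now about 0.21, with the butt at about 0.105, the tip at about 0.04 under the board, and the handle top at 0.0845 at the board edge (limit 0.088). It's gripped at 30 N, so I'll draw it out along its own line.

```bash
python3 -m creep '[{"x":0.001,"y":-0.01,"z":0.001,"spin":0},{"x":0.004,"y":-0.028,"z":0.005,"spin":0},{"x":0.007,"y":-0.047,"z":0.009,"spin":0},{"x":0.0095,"y":-0.066,"z":0.0125,"spin":0},{"x":0.0125,"y":-0.085,"z":0.0165,"spin":0},{"x":0.015,"y":-0.104,"z":0.0205,"spin":0},{"x":0.018,"y":-0.123,"z":0.0245,"spin":0},{"x":0.0205,"y":-0.142,"z":0.0285,"spin":0},{"x":0.0235,"y":-0.161,"z":0.032,"spin":0},{"x":0.025,"y":-0.172,"z":0.034,"spin":0},{"x":0.025,"y":-0.172,"z":0.034,"spin":0}]' 0 30
python3 - <<'E'
from h import *
a=grab('scene','s8');b=grab('wrist','w8')
cv2.imwrite('pics/pair8.png',np.hstack([cv2.resize(a['pixels'][90:330,200:520],(400,300)),cv2.resize(b['pixels'],(400,300))]))
E
```

```text
time: 16.32
ee_pos: [0.6312, -0.1471, 0.1246]
eef_rot: [0.997, 0.073, 0.0, 0.0]
ft_force: [-0.3, -0.4, -1.1]
width: 0.0178
```

View pics/pair8.png

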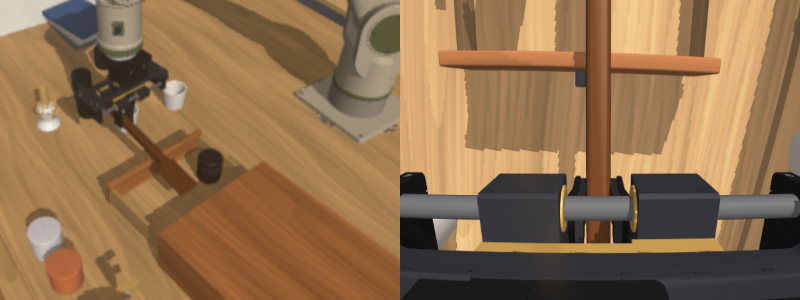

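The spatula is out over the drawer front with its blade just in front of the board edge, at (185,180) in the left half, and the caddy stands at (208,165). Lifting now.

```bash
python3 -m creep '[{"x":0.002,"y":-0.01,"z":0.008,"spin":0},{"x":0.003,"y":-0.02,"z":0.025,"spin":0},{"x":0.003,"y":-0.02,"z":0.045,"spin":0},{"x":0.003,"y":-0.02,"z":0.065,"spin":0},{"x":0.003,"y":-0.02,"z":0.085,"spin":0},{"x":0.003,"y":-0.02,"z":0.105,"spin":0},{"x":0.003,"y":-0.02,"z":0.125,"spin":0},{"x":0.003,"y":-0.02,"z":0.145,"spin":0},{"x":0.003,"y":-0.02,"z":0.16,"spin":0},{"x":0.003,"y":-0.02,"z":0.17,"spin":0},{"x":0.003,"y":-0.02,"z":0.17,"spin":0},{"x":0.003,"y":-0.02,"z":0.17,"spin":0}]' 0 30
python3 - <<'E'
from h import *
s=r.read_state();print(s['ee_pos'],s['width'],s['time'])
a=grab('scene','s9');b=grab('wrist','w9');t=grab('top','t9')
cv2.imwrite('pics/pair9.png',np.vstack([np.hstack([cv2.resize(a['pixels'][50:290,200:520],(400,300)),cv2.resize(b['pixels'],(400,300))]),np.hstack([cv2.resize(t['pixels'][100:300,180:480],(400,267)),np.zeros((267,400,3),np.uint8)])]))
X=cloud(b);
for v in range(0,250,20):
    row=X[v];m=(row[:,2]>.14)&(abs(row[:,0]-.62)<.06)
    if m.sum()>3: print(v,m.sum(),np.median(row[m],0).round(3))
o=np.array([.5725,.106]);e=np.array([-.106,.994]);f=np.array([-.994,-.106])
for n,c in(('w',b),('s',a),('t',t)):
    X=cloud(c);d=X[...,:2]-o;A=d@e;B=d@f;Z=X[...,2]
    m=(Z>.081)&(Z<.094)&(A<-.01)&(A>-.15)&(B>.02)&(B<.12)
    if m.sum()>5: print(n,'caddy top',m.sum(),cv2.minEnclosingCircle(np.c_[A[m],B[m]].astype(np.float32)),np.median(Z[m]))
    m=(Z>.066)&(Z<.082)&(A<-.14)&(A>-.2)&(abs(B)<.12)
    if m.sum()>5: print(n,'front a',np.percentile(A[m],[2,50,98]).round(3))
E
```

```text
time: 17.92
ee_pos: [0.6339, -0.1662, 0.2939]
eef_rot: [0.997, 0.074, -0.0, -0.0]
ft_force: [0.1, -1.5, -1.5]
width: 0.0179
[ 0.63392591 -0.16618066  0.29389141] 0.017924344204261845 17.925
0 39 [ 0.616 -0.051  0.281]
20 39 [ 0.618 -0.06   0.283]
40 39 [ 0.619 -0.068  0.285]
60 40 [ 0.62  -0.077  0.286]
80 40 [ 0.622 -0.085  0.288]
100 40 [ 0.623 -0.094  0.29 ]
120 40 [ 0.624 -0.102  0.292]
140 40 [ 0.625 -0.111  0.293]
160 40 [ 0.627 -0.119  0.295]
180 40 [ 0.628 -0.128  0.297]
200 39 [ 0.629 -0.136  0.299]
220 40 [ 0.63  -0.145  0.3  ]
240 312 [ 0.631 -0.132  0.371]
w caddy top 368 ((-0.1056654155254364, 0.07078186422586441), 0.02136600762605667) 0.0848035387724398
w front a [-0.179 -0.172 -0.165]
s caddy top 228 ((-0.08537811785936356, 0.07069166004657745), 0.027051225304603577) 0.0868314487533962
s front a [-0.175 -0.166 -0.161]
t caddy top 369 ((-0.08762061595916748, 0.07409190386533737), 0.0261286199092865) 0.0850110888888478
t front a [-0.176 -0.169 -0.163]
```

View pics/pair9.png

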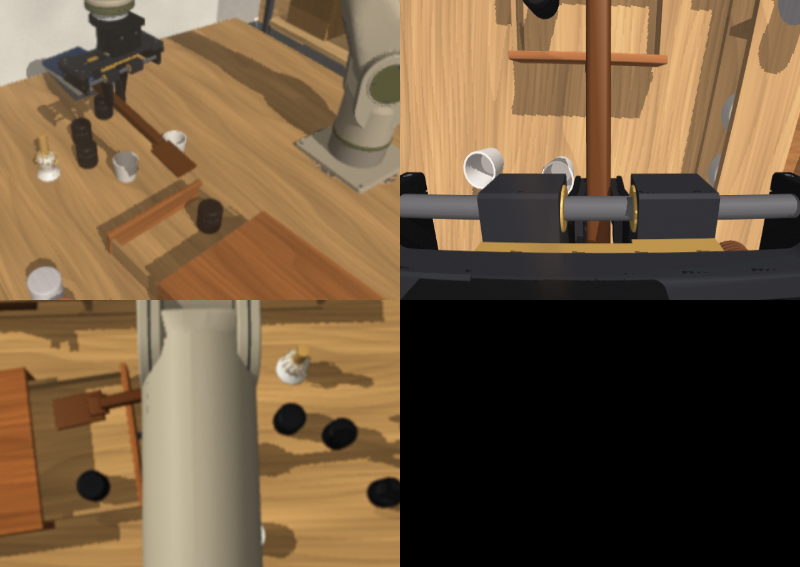

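Everything is in place: the lowest point of the spatula is about 0.24 m, the caddy stands in the drawer, and the drawer front hasn't moved. I'll let it settle, do one last state check and hand in.

```bash
python3 -m creep '[{"x":0,"y":0,"z":0,"spin":0},{"x":0,"y":0,"z":0,"spin":0},{"x":0,"y":0,"z":0,"spin":0},{"x":0,"y":0,"z":0,"spin":0}]' 0 30
python3 - <<'E'
from h import *
b=grab('wrist','w10');X=cloud(b)
for v in(0,120,220): 
    row=X[v];m=(row[:,2]>.14)&(abs(row[:,0]-.62)<.06); print(v,np.median(row[m],0).round(3))
s=r.read_state();print(s['width'],abs(s['joint_vel']).max(),s['time']); print(r.close_job())
E
```

```text
time: 18.58
ee_pos: [0.6342, -0.1661, 0.2947]
eef_rot: [0.997, 0.074, 0.0, 0.0]
ft_force: [-0.1, -0.0, -1.4]
width: 0.0177
0 [ 0.617 -0.051  0.282]
120 [ 0.624 -0.102  0.292]
220 [ 0.631 -0.145  0.301]
0.017675739558966938 0.0011882452217513017 18.625
the job is handed in; nothing more can be done
None
```

The job is handed in at 18.6 s. The caddy is standing in the drawer and the spatula is held clear above the unit; the hand-in gave no verdict.

- **Caddy:** I took the black one nearest the base (0.625 m away) and set it down upright in the drawer beside the spatula. The last look had its top at about 86 mm, where an upright caddy should be. The wrist view alone put it about 20 mm off, because it was cut off at the picture edge; the other two cameras agreed with where I set it down.
- **Spatula:** I gripped the handle lightly and lifted it. It pivoted until the butt was at about 0.105 m with the tip at about 0.04 m under the board. I then gripped it at 30 N, drew it out along its own line and lifted it. At the end it was steady at 17.7 mm finger opening, with its visible handle unchanged between two looks. I estimate its tip at about 0.24 m, well over the required 0.147 m.
- **Drawer, cups and whisk:** The drawer front measured where it started. The cups and whisk look untouched in the last pictures, though I did not re-measure them.

My first attempt to grip the spatula closed on air and disturbed nothing. `r.nose_length` reads 25 mm, but the wrist camera shows the fingertips only about 5 mm ahead of the TCP. I re-gripped about 20 mm lower and it held.

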